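# Feed a tea carton under a label-press roller with a push stick

### The arm

A 6-joint arm with a two-finger parallel gripper is mounted at the origin on a cart in front of the work surface, level with it; the furniture and walls round the work are solid. World frame = base frame: x ahead of the robot, y to its left, z up, the work surface at z = 0. Lengths are in mm, angles in rad, forces in N, time in s.
With the tool pointing down it reaches from about 300 to 825 mm from the base axis. Payload 5.4 kg.
Tool frame: the origin (TCP) lies between the finger pads; the fingertips stand ctrl.tip_extent ahead of it and the grasp point (between the pads) lies 6 mm ahead of it (ctrl.tip_extent is the distance from the TCP to the fingertips, in mm); z points along the fingers, y is the line along which they close (so a half turn about z gives the same grasp; the last joint's range is limited). The gripper opens to 92 mm and grips with 3 to 60 N. Pads are 20 mm wide; open, the fingers measure 128 mm over their backs; the gripper's body (75 mm by 189 mm) begins 69 mm behind the grasp point.
Start: joints at [-1.52, 0.158, 1.597, -0, 1.386, -0.21], TCP at [148.242, -555.545, 239.601] pointing down, gripper open.
Joint ranges: [-2.91, 2.91], [-0.94, 2.29], [0.18, 2.7], [-1.29, 4.43], [0.17, 2.64], [-3, 3]. Speed limits (rad/s): [2.57, 2.57, 3.14, 3.14, 3.14, 3.14].

### API

Orientations are given as a unit quaternion [w, x, y, z].
In Python, from workcell import ctrl gives the robot as it stands.
- The arm moves only by the tool jog_arm, never from a script. Its argument "increments" is a list of rows, each an object with "offset": the shift along the world's x, y, z each as a share of 25 cm, from -1 to 1, a list of three; "twist": the turn, a rotation vector about the world's x, y, z each as a share of 2 rad, from -1 to 1, a list of three; "claw": the closure, from -1 (fully open) to 1 (shut). A call has 1 to 5 rows; each row is the pose to reach, as a shift and turn from the pose commanded when the call began; what a row does not reach only later rows make up. A row lasts 1/8 s, in which the tool goes at most 62.5 mm and 10.7 degrees, less where a joint would pass 70% of its speed; a pose out of reach is approached as far as the arm can. A call with a number of a shift or a turn outside -1 to 1 is refused whole. A call with a gripper value outside its range is refused whole. The fingers move at their own pace and stop on an object; "squeeze" is the grip in N (left out, the last holds). Time passes only in rows, so rows that repeat a pose let the fingers close. It gives the time, the measured TCP pose, the force, the opening and the grip force at its end, in the units of the state.
- ctrl.read_state(): the state, without advancing time (a new reading comes with each control period).
- ctrl.get_image(name): name is "scene" or "top"; returns (picture, depth): 480x640x3 uint8, red, green, blue; 480x640 float32, mm along the optical axis (not along the pixel's ray), 0 where there is no reading.
- ctrl.camera_info(name): a dict with "K" (3x3 intrinsics, pixels), "cam_to_world" (4x4, takes a point from camera to world coordinates). Camera axes: x right, y down, z forward; pixel columns grow to the right and rows downward; lengths in mm; the calibration is good to about 2 mm. A picture is of the moment at which its call begins. camera_info takes no time and is no camera call.
- ctrl.hand_in(): hands the job in; it is judged then, once.
Trained networks look in the newest picture that a camera, given by its name, has taken for a name from the list of things; names that differ only in an ending like _2 or _b are one class to them, and where a whole thing is asked for, a point or a joint stands for the part that bears it (a point fixed in the world has none). Each returns a list of dicts, best first, with "confidence" (0 to 1); they miss things now and then, are a little off and sometimes report something else, mostly with a low value. They report only what shows in the picture. A call takes as long as a camera call.
- ctrl.masks_of(label, camera): "pixels" (480x640 bool, what is visible of it) and "extent" ([left, top, right, bottom] in pixels, round what is visible of it).
The state is a dict: "time": time; "joint_pos": joint angles; "qvel": joint speeds; "tau": joint torques, N m; "tcp_pos": TCP position; "eef_rot": TCP orientation; "force": force on the tool from outside, world axes, zero at the start; "moment": the same for the moment, N m; "width": finger opening in mm; "grip_force": force on a finger pad.
Only numpy, scipy, OpenCV 4.12 (cv2) and the standard library are available. Lean on these libraries where they do the work, as an engineer would, in place of code of your own. Each camera call takes 0.05 s, during which the arm holds its last target. There are 200 camera calls.

### The job

Lay the tea carton, on its narrow side as it lies now, on the free right-hand part of the label press's white bed, lengthwise along the fence and short of the roller, and let go. Then take the push stick from its cork mat and feed the carton with it under the roller up to the end stop, keeping the carton against the fence all the way and your fingers off it. Finally put the push stick back on its cork mat, feet down, lengthwise along the mat, and leave everything else where it stands.

Things in the scene. Friction and masses are not known exactly. Their poses are not given: they have to be found in the camera images.
- carton_center (a point): centre of the loose kraft tea carton with a green band, 118 mm long, 51 mm wide and 73 mm high as it lies on its narrow side (90 g). This point's z axis is the carton's long direction, its x axis the 51 mm width (level), its y axis points up. Grasp it across its 51 mm width from above.
- jig_line (a point): on the top of the fixed label press's white bed (12 mm over the counter). y axis: feed direction (left); x axis: squarely to the aluminium fence, away from the robot. The carton's centre line runs along y here when it touches the fence. In this frame, mm: bed x -60 to 50, y -200 to 190; fence face x 25.5, 16 thick, 20 high over the bed; end stop face y 180, 30 high. The side to the robot is open.
- jig_roller (a point): centre of the roller when nothing is under it: 84 mm over the bed, at y = 30 mm in the frame of jig_line, same axes. Roller 30 mm in diameter, 56 mm long (x), underside 69 mm over the bed. Its grey arm (36 mm wide in y, x -25 to 57, 123 to 135 mm over the bed, spindle up to 150 mm) stands on a post behind the fence.
- jig_start (a point): middle of the loading place, on the bed's top: where the centre of the carton's underside is set down (jig frame x 0, y -125 mm). Same axes as jig_line.
- jig_end (a point): on the bed's top: where the centre of the carton's underside is when the carton is against fence and end stop (jig frame x 0, y +120.5 mm). Same axes as jig_line.
- press (a joint): lift of the roller in m: 0 when nothing is under it, about 0.003 with the carton under it. A spring of about 3 N presses the roller down; it turns freely. Feeding takes roughly 2 to 5 N.
- stick_grip (a point): grip point of the loose push stick (200 g), near its balance point, in the middle of its straight wooden handle: 20 mm wide (y), 26 mm high, centre 33 mm over the stick's feet, from 70 mm behind this point (-x) to 140 mm ahead. Grasp across y from above. x axis: forward, to the nose that pushes; y: left; z: up.
- stick_corner (a point): inner corner of the stick's L-shaped nose, at foot level, 140 mm ahead of stick_grip and 5 mm to its right (-y); same axes. Flat push plate (faces +x at x = 0, y -35 to 0, 1 to 43 mm up) for the carton's trailing end; red side cheek (46 mm long ahead of the plate, inner face y = 0, 10 mm thick, 1 to 31 mm up) for the carton's side away from the fence. Dark steel heel, 34 mm wide, at the rear.
- mat_center (a point): centre of the top of the fixed cork mat, 260 mm (x) by 90 mm (y), 3 mm thick, on which the push stick stands at first; the stick's handle lies along the mat's x axis.
- egg_timer: red kitchen timer, 67 mm, bystander left of the press; origin under its centre.
- mug_1: white spotted mug, 93 mm high, bystander at the left; origin under its centre.
- lemon: lemon, 78 mm long, bystander at the right end; origin at its underside.
- garlic: garlic bulb, 60 mm, bystander at the right end near the front edge; origin at its underside.

How it is judged (in metres and radians):
On the way, in this order (a step that is already met when the one before it is completed fails the run):
1. the carton lies on the bed short of the roller, along the fence, and has been let go (y of carton_center in the frame of jig_line between -0.185 and -0.045 m and x of carton_center in the frame of jig_line between -0.035 and 0.006 m and z of carton_center in the frame of jig_line below 0.042 m and angle between the z axis of carton_center and the y axis of jig_line, either way round below 0.3 rad and angle between carton_center's own y axis and vertical below 0.1 rad and contact force between the fingers and carton below 0.05 N), for 0.2 s.
2. the carton is half-way under the roller, against the fence, pushed by the stick (value of joint press above 0.0012 m and y of carton_center in the frame of jig_line above 0 m and x of carton_center in the frame of jig_line above -0.007 m and contact force between stick and carton above 0.1 N), for 0.05 s.
3. the carton has reached the end stop (y of carton_center in the frame of jig_end above -0.007 m), for 0.1 s.
At the end, for the whole second after the job is handed in: The carton lies flat on the bed, within 8 mm of the end stop, 7 mm of the fence and 0.1 rad of its direction; the push stick stands feet down on the mat (grip within 110 mm lengthwise and 35 mm sideways of the mat's centre, 0.25 rad of its length, either way round); both at rest (y of carton_center in the frame of jig_end between -0.008 and 0.005 m and x of carton_center in the frame of jig_end between -0.007 and 0.006 m and z of carton_center in the frame of jig_end below 0.042 m and angle between the z axis of carton_center and the y axis of jig_line, either way round below 0.1 rad and angle between carton_center's own y axis and vertical below 0.08 rad and x of stick_grip in the frame of mat_center between -0.11 and 0.11 m and y of stick_grip in the frame of mat_center between -0.035 and 0.035 m and z of stick_grip in the frame of mat_center below 0.038 m and angle between the x axis of stick_grip and the x axis of mat_center, either way round below 0.25 rad and angle between stick_grip's own z axis and vertical below 0.08 rad and linear speed of each of stick, carton below 0.01 m/s); the robot touches nothing.
It fails at once if fingers or arm touch the carton once it has come under the roller (y of carton_center in the frame of jig_line above -0.03 m and z of carton_center in the frame of jig_line below 0.06 m and x of carton_center in the frame of jig_line above -0.06 m and contact force between any of the fingers, the arm and carton above 0.3 N).
It fails at once if the carton is more than 9 mm off the fence while it is under or past the roller (y of carton_center in the frame of jig_line above -0.03 m and z of carton_center in the frame of jig_line below 0.06 m and x of carton_center in the frame of jig_line below -0.009 m).
It fails at once if a bystander (timer, mug, lemon or garlic) is moved more than 30 mm (distance of any of egg_timer, mug_1, lemon, garlic from where it was at the start of the episode above 0.03 m).
It also fails if it takes over 64 s, if anything falls off the work surface, if the arm or the gripper's body presses on something with over 40 N, if the wrist force passes 120 N, or if a joint passes its speed limit or range.

## Working session

There is one attempt and no reset: what is moved stays moved. The work goes in short steps, Python scripts to look and compute and a tool call to move; the robot and the scene stay as the last step left them, time stands still between calls to the robot, and variables do not carry over. Pictures are saved under pics/ and viewed, at most 10 in all, crops included, and the job is handed in when it is done.

Besides the shell and the picture viewer there is one more tool, called after "Call:" as name(argument=value, ...) on one line, values as JSON. jog_arm: Moves the arm, as the interface text tells. Its arguments: {"type":"object","properties":{"increments":{"type":"array","items":{"type":"object","properties":{"offset":{"type":"array","items":{"type":"number"}},"twist":{"type":"array","items":{"type":"number"}},"claw":{"type":"number"}}}},"squeeze":{"type":"number"}},"required":["increments"]}

```bash
mkdir -p pics; ls
cat > h.py <<'E'
from workcell import ctrl
import numpy as np, cv2
def cloud(cam):
    im,d=ctrl.get_image(cam); ci=ctrl.camera_info(cam); K=np.array(ci["K"]); T=np.array(ci["cam_to_world"])
    v,u=np.mgrid[:480,:640]
    p=np.stack([(u-K[0,2])/K[0,0]*d,(v-K[1,2])/K[1,1]*d,d],-1)@T[:3,:3].T+T[:3,3]
    p[d<=0]=np.nan
    return im,p
def save(im,n): cv2.imwrite(f"pics/{n}.png",im[...,::-1])
E
python3 - <<'E'
from h import *
s=ctrl.read_state(); print(s, ctrl.tip_extent)
for c in ("scene","top"):
    im,p=cloud(c); save(im,c+"0"); np.savez(c+"0.npz",im=im,p=p)
    for l in ("carton_center","stick_grip","jig_line","jig_roller","mat_center","egg_timer","mug_1","lemon","garlic"):
        for m in ctrl.masks_of(l,c)[:2]:
            q=p[m["pixels"]]; print(c,l,round(m["confidence"],2),m["extent"],np.nanmedian(q,0).round(),np.nanpercentile(q,2,axis=0).round(),np.nanpercentile(q,98,axis=0).round())
E
```

```text
pics
{'time': 0.0, 'joint_pos': array([-1.52009186e+00,  1.59044623e-01,  1.59820377e+00, -5.60451753e-06,
        1.38620451e+00, -2.10092799e-01]), 'qvel': array([-0.00082849, -0.0001077 , -0.00015373,  0.00045484,  0.00019235,
       -0.00041048]), 'tau': array([ 3.95471397e-04, -3.85564792e+01, -3.22111988e+01,  7.01789930e-02,
        3.75551172e-02, -1.39322169e-04]), 'tcp_pos': array([ 148.21655233, -554.97593545,  238.6356259 ]), 'eef_rot': array([-9.27392063e-04,  9.91509643e-01,  1.30029857e-01,  7.13016615e-05]), 'force': array([0.42435081, 0.58958635, 0.10318373]), 'moment': array([-0.06593252,  0.03571385, -0.03607165]), 'grip_force': 0.0, 'width': 91.97562159929765} 25.0
scene carton_center 0.68 [359.9, 301.5, 406.5, 352.2] [ 456. -330.   69.] [ 404. -354.    7.] [ 520. -291.   77.]
scene stick_grip 0.89 [326.1, 264.2, 393.7, 306.6] [ 503. -173.   42.] [ 382. -203.    2.] [ 613. -156.   54.]
scene stick_grip 0.31 [440.0, 344.9, 461.9, 365.8] [ 564. -489.   45.] [ 539. -509.   26.] [ 601. -464.   57.]
scene jig_line 0.78 [266.7, 158.5, 344.2, 260.7] [511. 172.  13.] [441
[... 1111 characters left out ...]
96.8, 386.1, 243.2] [ 535. -167.   46.] [ 454. -200.   18.] [ 608. -157.   54.]
top mat_center 0.65 [358.4, 194.9, 393.1, 244.6] [ 531. -157.    3.] [ 459. -216.   -3.] [ 619. -128.   10.]
top mat_center 0.61 [365.5, 196.2, 385.0, 243.6] [ 532. -167.   46.] [ 452. -199.    6.] [ 598. -157.   54.]
top egg_timer 0.62 [164.0, 261.9, 182.4, 282.9] [490. 496.  42.] [466. 471.  13.] [521. 529.  59.]
top mug_1 0.56 [140.3, 232.8, 174.7, 262.4] [580. 533.  46.] [538. 484.   2.] [618. 574.  94.]
top lemon 0.86 [457.6, 177.1, 475.0, 197.0] [ 569. -477.   46.] [ 542. -502.   16.] [ 602. -459.   58.]
top garlic 0.68 [470.9, 236.8, 485.1, 251.9] [ 385. -467.   37.] [ 362. -491.   18.] [ 413. -448.   52.]
```

Run:
```python
from h import *
a=np.load("top0.npz")["im"]; b=np.load("scene0.npz")["im"]
x=cv2.resize(a[160:300,130:510],None,fx=2.1,fy=2.1,interpolation=3); y=cv2.resize(b[90:420,240:480],None,fx=1,fy=1)
o=np.zeros((x.shape[0],800,3),np.uint8);o[:,:x.shape[1]]=x[:,:800]
save(o,"t1"); save(cv2.resize(b[90:420,240:480],None,fx=1.8,fy=1.8,interpolation=3),"s1")
```

```text
(no output)
```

View pics/t1.png

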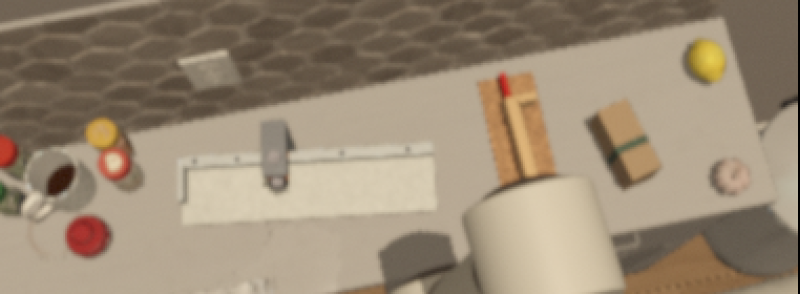

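View pics/s1.png

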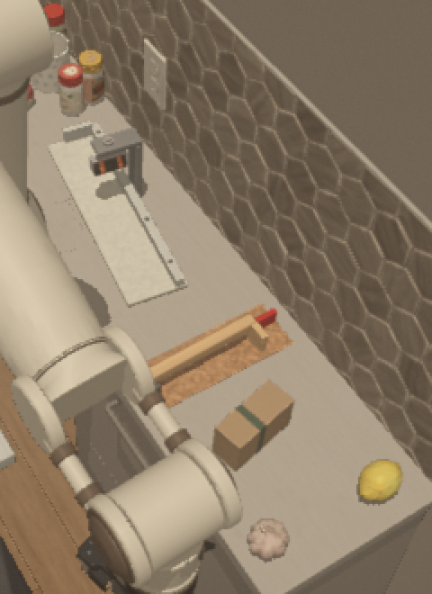

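Run:
```python
from h import *
P={c:np.load(c+"0.npz")["p"].reshape(-1,3) for c in("top","scene")}
def box(n,x,y,z):
    for c in P:
        p=P[c]; m=(p[:,0]>x[0])&(p[:,0]<x[1])&(p[:,1]>y[0])&(p[:,1]<y[1])&(p[:,2]>z[0])&(p[:,2]<z[1]); q=p[m]
        if len(q)<15: print(n,c,len(q));continue
        (cx,cy),(w,h),a=cv2.minAreaRect(q[:,:2].astype(np.float32))
        d=q[:,:2]-q[:,:2].mean(0); e=np.linalg.svd(d,full_matrices=False)[2][0]
        ang=np.degrees(np.arctan2(e[1],e[0]))
        R=np.array([e,[-e[1],e[0]]]); l=q[:,:2]@R.T; lo,hi=np.percentile(l,[1,99],axis=0); C=((lo+hi)/2)@R
        print(n,c,len(q),"rect",np.round([cx,cy,w,h,a],1),"pca",ang.round(1),"mean",q.mean(0).round(1),"ctr",C.round(1),"size",(hi-lo).round(1))
box("carton",(380,540),(-370,-270),(66,90))
box("stick",(380,640),(-220,-120),(38,60))
box("mat",(380,640),(-230,-110),(-1,14))
box("bed",(400,640),(-60,370),(8,17))
box("fence",(450,640),(-60,365),(24,38))
box("fencelow",(450,640),(-60,120),(24,38))
box("arm",(450,640),(100,250),(136,156))
box("arm2",(450,640),(60,280),(120,160))
box("stop",(430,545),(320,390),(34,48))
```

```text
carton top 595 rect [ 466.5 -319.8  119.7   52.8   12.5] pca -167.7 mean [ 465.  -319.5   72.5] ctr [ 465.7 -319.8] size [116.6  51. ]
carton scene 756 rect [ 464.6 -319.4  122.4   53.5   12.8] pca -167.1 mean [ 462.7 -320.    71.3] ctr [ 463.4 -319.2] size [117.2  50.3]
stick top 300 rect [ 524.  -170.6   48.8  156.    76.2] pca 175.3 mean [ 518.4 -170.    47.2] ctr [ 512.2 -175.1] size [129.6  44.9]
stick scene 518 rect [ 478.1 -180.1   51.7  194.2   89.1] pca 178.7 mean [ 481.5 -171.    46.1] ctr [ 477.5 -177.5] size [190.5  44.7]
mat top 1253 rect [ 5.435e+02 -1.698e+02  1.926e+02  1.195e+02  1.000e-01] pca -179.9 mean [ 543.8 -168.     3.3] ctr [ 545.7 -169.8] size [183.7 117.2]
mat scene 1532 rect [ 511.9 -170.   255.9  119.9    0. ] pca -177.6 mean [ 510.2 -179.8    2.8] ctr [ 512.6 -170.5] size [248.7 118.9]
bed top 2560 rect [518.7 155.6 224.6 431.5   3. ] pca 82.7 mean [501.  159.2  12.2] ctr [512.8 160.5] size [377.  113.3]
bed scene 1915 rect [522.5 156.7 417.8 229.3  89.7] pca -96.1 mean [495.6 142.4  11.9] ctr [507.4 161.5] size [381.1 113.8]
fence top 596 rect [531.9 1
[... 492 characters left out ...]
37.4 195.2  37.   82.4  79.9] pca 172.7 mean [537.4 194.5 146.5] ctr [537.5 194.8] size [80.5 36.2]
arm scene 271 rect [535.3 196.5  45.7  83.   80.3] pca 171.2 mean [534.3 193.3 145. ] ctr [534.4 195.4] size [79.9 41.6]
arm2 top 343 rect [534.7 195.7  37.   88.   79.9] pca 172.2 mean [536.2 194.7 146.2] ctr [535.8 195.2] size [83.7 36. ]
arm2 scene 304 rect [532.6 196.9  45.7  88.5  80.3] pca 169.4 mean [534.4 192.4 143.6] ctr [534.1 195.4] size [80.2 42. ]
stop top 32 rect [531.7 352.6  11.2  26.2  82.5] pca 171.4 mean [532.7 352.2  41.4] ctr [531.8 352.6] size [26. 11.]
stop scene 33 rect [529.2 352.2  14.2  29.8  75.4] pca 166.8 mean [528.7 351.8  40. ] ctr [529.  352.1] size [28.7 14.2]
```

Run:
```python
from h import *
P={c:np.load(c+"0.npz")["p"].reshape(-1,3) for c in("top","scene")}
for c in P:
    p=P[c]; p=p[~np.isnan(p[:,0])]
    # fence: iterative, band about line through (533.7,41.7) dir 82
    q=p[(p[:,2]>26)&(p[:,2]<37)&(p[:,1]>-45)&(p[:,1]<345)&(p[:,0]>480)&(p[:,0]<600)]
    a=np.radians(82); C=np.array([533.,41.7])
    for i in range(5):
        d=np.array([np.cos(a),np.sin(a)]); n=np.array([d[1],-d[0]])
        r=(q[:,:2]-C)@n; s=q[np.abs(r)<11]
        l=cv2.fitLine(s[:,:2].astype(np.float32),cv2.DIST_HUBER,0,.01,.01).ravel(); a=np.arctan2(l[1],l[0])%np.pi; C=l[2:].astype(float)
    d=np.array([np.cos(a),np.sin(a)]); n=np.array([d[1],-d[0]])
    r=(s[:,:2]-C)@n
    print(c,"fence",np.degrees(a).round(2),C.round(1),len(s),np.percentile(r,[2,98]).round(1), "x at y=40:",(C+d*(40-C[1])/d[1]).round(1))
    C=C+d*0
    # bed extents in frame
    b=p[(p[:,2]>9)&(p[:,2]<16)&(p[:,1]>-100)&(p[:,1]<400)&(p[:,0]>400)&(p[:,0]<620)]
    bx=(b[:,:2]-C)@n; by=(b[:,:2]-C)@d; k=(bx>-70)&(bx<-15)
    print(" bed x",np.percentile(bx[(bx>-120)&(bx<0)&(abs(by)<180)],[.5,1,3]).round(1)," y",np.percentile(by[(bx>-85)&(bx<-15)],[.3,1,99,99.7]).round(1))
    ar=p[(p[:,2]>140)&(p[:,2]<156)&(p[:,1]>100)&(p[:,1]<260)&(p[:,0]>450)&(p[:,0]<620)]
    ax=(ar[:,:2]-C)@n; ay=(ar[:,:2]-C)@d; print(" arm x",np.percentile(ax,[2,98]).round(1),"y",np.percentile(ay,[2,98]).round(1),"z",np.median(ar[:,2]))
    st=p[(p[:,2]>36)&(p[:,2]<47)&(p[:,1]>320)&(p[:,1]<380)&(p[:,0]>450)&(p[:,0]<600)]
    print(" stop y",np.percentile((st[:,:2]-C)@d,[2,98]).round(1))
    q=p[(p[:,2]>38)&(p[:,2]<60)&(p[:,1]>-230)&(p[:,1]<-110)&(p[:,0]>380)&(p[:,0]<575)]
    # handle only: y band
    a=np.radians(172 if 0 else 0); 
    l=cv2.fitLine(q[:,:2].astype(np.float32),cv2.DIST_HUBER,0,.01,.01).ravel(); 
    for i in range(4):
        d=l[:2];n=np.array([-d[1],d[0]]); s=q[np.abs((q[:,:2]-l[2:])@n)<13]; l=cv2.fitLine(s[:,:2].astype(np.float32),cv2.DIST_HUBER,0,.01,.01).ravel()
    print(" stick",np.degrees(np.arctan2(l[1],l[0])).round(2),l[2:],len(s),"z",np.median(s[:,2]),"x range",s[:,0].min(),s[:,0].max(), "resid",np.percentile((s[:,:2]-l[2:])@n,[3,97]))
    q=p[(p[:,2]>38)&(p[:,2]<60)&(p[:,1]>-230)&(p[:,1]<-110)&(p[:,0]>530)&(p[:,0]<640)]
    for x in range(540,640,10):
        k=q[(q[:,0]>=x)&(q[:,0]<x+10)]; 
        if len(k): print("  ",x,len(k),k[:,1].min().round(),k[:,1].max().round(),k[:,2].mean().round())
```

```text
top fence 81.57 [549.2 147.7] 530 [-8.4  8.8] x at y=40: [533.2  40. ]
 bed x [-93.4 -92.7 -91.1]  y [-183.7 -180.2  195.2  201. ]
 arm x [-58.2  20.6] y [27.5 62.5] z 146.5883843319525
 stop y [185.3 205.4]
 stick 1.17 [ 509.7889  -167.12357] 261 z 47.493181742801426 x range 445.6291078116641 574.4138554575355 resid [-10.39365518   9.64370584]
   540 19 -176.0 -157.0 47.0
   550 22 -176.0 -156.0 47.0
   560 43 -206.0 -156.0 45.0
   570 25 -204.0 -157.0 45.0
   590 1 -164.0 -164.0 38.0
   600 1 -166.0 -166.0 40.0
scene fence 81.45 [540.6 109.5] 371 [-8.3  9.9] x at y=40: [530.1  40. ]
 bed x [-93.6 -92.7 -90.8]  y [-145.6 -143.3  237.7  242.3]
 arm x [-58.4  19.7] y [ 64.6 103.3] z 145.56644337847388
 stop y [228.7 248.4]
 stick 1.29 [ 476.9729  -170.10608] 478 z 46.286790469809944 x range 381.0636394102236 573.3837664997133 resid [-8.89860068 11.54386602]
   540 25 -176.0 -155.0 47.0
   550 23 -186.0 -156.0 46.0
   560 49 -207.0 -156.0 45.0
   570 19 -204.0 -159.0 43.0
```

Call:
jog_arm(increments=[{"offset":[0.8,0.6,-0.2],"twist":[0,0,-0.02],"claw":-1},{"offset":[0.8,0.6,-0.2],"twist":[0,0,-0.02],"claw":-1},{"offset":[0.8,0.6,-0.2],"twist":[0,0,-0.02],"claw":-1},{"offset":[0.8,0.6,-0.2],"twist":[0,0,-0.02],"claw":-1},{"offset":[0.8,0.6,-0.2],"twist":[0,0,-0.02],"claw":-1}])

```text
time: 1.62
tcp_pos: [350.3, -402.5, 188.5]
eef_rot: [-0.001, 0.994, 0.113, -0.0]
force: [-0.6, -0.2, 0.2]
width: 91.8
grip_force: 0.0
```

Call:
jog_arm(increments=[{"offset":[0.466,0.344,-0.2],"claw":-1},{"offset":[0.466,0.344,-0.2],"claw":-1},{"offset":[0.466,0.344,-0.2],"claw":-1},{"offset":[0.466,0.344,-0.2],"claw":-1},{"offset":[0.466,0.344,-0.2],"claw":-1}])

```text
validation failed for argument at $.in...
```

Call:
jog_arm(increments=[{"offset":[0.46,0.34,-0.2],"twist":[0,0,0],"claw":-1},{"offset":[0.46,0.34,-0.2],"twist":[0,0,0],"claw":-1},{"offset":[0.46,0.34,-0.2],"twist":[0,0,0],"claw":-1}])

```text
time: 2.0
tcp_pos: [464.1, -319.4, 138.6]
eef_rot: [-0.001, 0.994, 0.111, -0.0]
force: [-0.2, -1.5, 0.4]
width: 92.1
grip_force: 0.0
```

Run:
```python
from h import *
s=ctrl.read_state(); print(s["tcp_pos"],s["eef_rot"],s["time"])
P={}
for c in ("scene","top"):
    im,p=cloud(c); save(im,c+"1"); np.savez(c+"1.npz",im=im,p=p)
    p=p.reshape(-1,3);p=p[~np.isnan(p[:,0])]
    im=im.reshape(-1,3)
    q=p[(p[:,2]>36)&(p[:,2]<60)&(p[:,1]>-230)&(p[:,1]<-110)&(p[:,0]>300)&(p[:,0]<640)]
    for x in range(300,640,10):
        k=q[(q[:,0]>=x)&(q[:,0]<x+10)]
        if len(k): print("  ",x,len(k),k[:,1].min().round(),k[:,1].max().round(),k[:,0].min().round(1),k[:,0].max().round(1),k[:,2].mean().round())
```

```text
[ 464.07179139 -319.37630906  138.57454068] [-5.06681150e-04  9.93835709e-01  1.10861003e-01 -4.04974174e-04] 2.0
   360 23 -180.0 -161.0 361.7 369.7 44.0
   370 29 -181.0 -161.0 370.3 379.7 46.0
   380 27 -181.0 -160.0 380.5 389.7 46.0
   390 29 -181.0 -160.0 390.0 399.9 45.0
   400 25 -183.0 -159.0 400.2 409.2 46.0
   410 27 -180.0 -161.0 411.1 419.6 46.0
   420 27 -179.0 -160.0 420.2 429.9 47.0
   430 30 -180.0 -158.0 430.4 439.9 45.0
   440 25 -179.0 -158.0 440.6 449.8 45.0
   450 26 -179.0 -162.0 450.0 459.5 46.0
   460 24 -177.0 -156.0 460.1 469.8 45.0
   470 26 -178.0 -156.0 470.0 479.4 45.0
   480 6 -177.0 -172.0 481.4 487.2 41.0
   400 4 -167.0 -160.0 405.5 409.4 45.0
   410 17 -176.0 -160.0 410.4 419.9 46.0
   420 24 -180.0 -159.0 420.2 430.0 48.0
   430 19 -178.0 -160.0 430.8 439.3 49.0
   440 20 -178.0 -159.0 440.1 449.3 50.0
   450 23 -178.0 -159.0 450.2 459.7 47.0
   460 21 -179.0 -159.0 460.5 470.0 48.0
   470 20 -178.0 -158.0 471.1 479.9 49.0
   480 18 -176.0 -159.0 481.1 489.8 49.0
   490 22 -178.0 -159.0 490.2 499.8 48.0
   500 20 -177.0 -158.0 500.6 510.0 46.0
   510 20 -177.0 -158.0 510.2 520.0 48.0
   520 22 -177.0 -157.0 520.2 529.8 48.0
   530 17 -178.0 -158.0 531.2 538.7 47.0
   540 21 -176.0 -157.0 540.3 549.1 48.0
   550 19 -175.0 -158.0 550.2 559.3 48.0
   560 44 -205.0 -156.0 560.1 569.6 46.0
   570 24 -204.0 -157.0 570.0 575.9 46.0
   580 1 -165.0 -165.0 589.0 589.0 38.0
   590 3 -169.0 -166.0 592.1 595.9 37.0
   600 1 -165.0 -165.0 602.7 602.7 38.0
   610 1 -162.0 -162.0 618.2 618.2 36.0
```

Call:
jog_arm(increments=[{"offset":[0,0,-0.2],"twist":[0,0,0],"claw":-1},{"offset":[0,0,-0.33],"twist":[0,0,0],"claw":-1},{"offset":[0,0,-0.33],"twist":[0,0,0],"claw":0.5},{"offset":[0,0,-0.33],"twist":[0,0,0],"claw":0.5},{"offset":[0,0,-0.33],"twist":[0,0,0],"claw":0.5}], squeeze=12)

```text
time: 2.72
tcp_pos: [464.1, -322.2, 59.3]
eef_rot: [0.002, 0.994, 0.11, 0.001]
force: [0.2, 0.0, 1.0]
width: 63.8
grip_force: 0.0
```

Call:
jog_arm(increments=[{"offset":[0,0,0],"twist":[0,0,0],"claw":0.5},{"offset":[0,0,0],"twist":[0,0,0],"claw":0.5}])

```text
time: 2.98
tcp_pos: [463.7, -321.0, 58.2]
eef_rot: [0.001, 0.994, 0.11, 0.0]
force: [-1.1, 0.2, 3.9]
width: 49.9
grip_force: 12.0
```

Call:
jog_arm(increments=[{"offset":[0,0,0.24],"twist":[0,0,0],"claw":0.5},{"offset":[0.02,0.2,0.36],"twist":[0,0,0.09],"claw":0.5},{"offset":[0.05,0.44,0.36],"twist":[0,0,0.18],"claw":0.5},{"offset":[0.07,0.68,0.36],"twist":[0,0,0.27],"claw":0.5},{"offset":[0.1,0.92,0.36],"twist":[0,0,0.36],"claw":0.5}])

```text
time: 3.6
tcp_pos: [488.0, -88.6, 147.2]
eef_rot: [0.0, 0.89, 0.456, 0.0]
force: [0.3, -0.7, -0.4]
width: 50.1
grip_force: 12.0
```

Call:
jog_arm(increments=[{"offset":[0.01,0.2,0],"twist":[0,0,0.08],"claw":0.5},{"offset":[0.02,0.4,0],"twist":[0,0,0.16],"claw":0.5},{"offset":[0.02,0.54,0],"twist":[0,0,0.241],"claw":0.5},{"offset":[0.02,0.54,0],"twist":[0,0,0.241],"claw":0.5},{"offset":[0.02,0.54,0],"twist":[0,0,0.241],"claw":0.5}])

```text
time: 4.22
tcp_pos: [493.2, 43.9, 147.1]
eef_rot: [0.0, 0.758, 0.652, -0.0]
force: [0.3, -0.5, -0.8]
width: 50.2
grip_force: 12.0
```

```bash
cat > tp.py <<'E'
from h import *
def yaw(q):  # tool x axis angle in degrees, mod 180
    w,x,y,z=q; return np.degrees(np.arctan2(2*(x*y+w*z),1-2*(y*y+z*z)))
O=np.array([516.8,167.2]); A=np.radians(81.5); d=np.array([np.cos(A),np.sin(A)]); n=np.array([d[1],-d[0]])
def J(p): r=np.asarray(p)[...,:2]-O; return np.stack([r@n,r@d],-1)
def W(x,y): return O+x*n+y*d
def rect(p,x,y,z):
    q=p.reshape(-1,3); q=q[(q[:,0]>x[0])&(q[:,0]<x[1])&(q[:,1]>y[0])&(q[:,1]<y[1])&(q[:,2]>z[0])&(q[:,2]<z[1])]
    return q,cv2.minAreaRect(q[:,:2].astype(np.float32)) if len(q)>10 else None
def st():
    s=ctrl.read_state(); print("tcp",s["tcp_pos"].round(1),"yaw",yaw(s["eef_rot"]).round(2),"jig",J(s["tcp_pos"]).round(1),"t",s["time"],"F",s["force"].round(1),s["width"])
    return s
E
python3 - <<'E'
from tp import *
st()
for c in("top","scene"):
    im,p=cloud(c); save(im,c+"2")
    q=p[p[...,2]>-50]; j=J(q); 
    # fence reference near carton
    m=(q[:,2]>27)&(q[:,2]<36)&(abs(j[:,0]-33.5)<14)&(j[:,1]>-205)&(j[:,1]<0)
    print(c,"fence x pctl",np.percentile(j[m,0],[2,50,98]).round(1),m.sum())
    m=(q[:,2]>70)&(q[:,2]<180)&(abs(j[:,0])<60)&(abs(j[:,1]+125)<90)
    for m2 in ctrl.masks_of("carton_center",c)[:1]:
        r=p[m2["pixels"]]; jj=J(r); print(m2["confidence"],np.nanpercentile(jj,[2,98],axis=0).round(1),np.nanpercentile(r[:,2],[2,98]).round())
E
```

```text
tcp [493.2  43.9 147.1] yaw 81.44 jig [  -5.1 -125.4] t 4.225 F [ 0.3 -0.5 -0.8] 50.22731936916424
top fence x pctl [27.  34.7 42.5] 43
0.47 [[  -8.9 -173.6]
 [  21.2  -73.8]] [154. 165.]
scene fence x pctl [24.2 32.6 40.8] 76
0.73 [[ -31.9 -185.9]
 [  18.7  -84.9]] [ 89. 166.]
```

Call:
jog_arm(increments=[{"offset":[0,0,-0.2],"twist":[0,0,0],"claw":0.5},{"offset":[0,0,-0.304],"twist":[0,0,0],"claw":0.5},{"offset":[0,0,-0.304],"twist":[0,0,0],"claw":0.5},{"offset":[0.014,-0.002,-0.306],"twist":[0,0,0],"claw":0.5},{"offset":[0.014,-0.002,-0.306],"twist":[0,0,0],"claw":0.5}])

```text
time: 5.05
tcp_pos: [498.0, 43.6, 71.9]
eef_rot: [0.001, 0.758, 0.653, 0.001]
force: [-0.7, -0.7, -1.0]
width: 50.1
grip_force: 12.0
```

```bash
python3 -c "
from tp import *
st()"
```

```text
tcp [498.   43.6  71.9] yaw 81.5 jig [  -0.4 -125. ] t 5.05 F [-0.7 -0.7 -1. ] 50.10575522327971
```

Call:
jog_arm(increments=[{"offset":[0.008,-0.001,-0.003],"twist":[0,0,0],"claw":0.5},{"offset":[0.008,-0.001,-0.003],"twist":[0,0,0],"claw":0.5},{"offset":[0.008,-0.001,-0.003],"twist":[0,0,0],"claw":0.5}])

```text
time: 5.42
tcp_pos: [498.8, 43.7, 69.9]
eef_rot: [0.0, 0.757, 0.653, 0.0]
force: [-0.3, 0.2, -1.2]
width: 50.4
grip_force: 12.0
```

```bash
python3 -c "
from tp import *
st()"
```

```text
tcp [498.8  43.7  69.9] yaw 81.52 jig [   0.5 -124.8] t 5.425 F [-0.3  0.2 -1.2] 50.3635267864091
```

Call:
jog_arm(increments=[{"offset":[0.01,-0.0015,0],"twist":[0,0,0],"claw":0.5},{"offset":[0.01,-0.0015,0],"twist":[0,0,0],"claw":0.5}])

```text
time: 5.68
tcp_pos: [499.7, 43.6, 69.2]
eef_rot: [-0.002, 0.757, 0.653, -0.001]
force: [-5.7, -0.1, 2.4]
width: 50.3
grip_force: 12.0
```

```bash
python3 -c "
from tp import *
st()"
```

```text
tcp [499.7  43.6  69.2] yaw 81.56 jig [   1.3 -124.8] t 5.675 F [-5.7 -0.1  2.4] 50.26729708393011
```

Call:
jog_arm(increments=[{"offset":[-0.006,0.001,0],"twist":[0,0,0],"claw":-1},{"offset":[-0.006,0.001,0],"twist":[0,0,0],"claw":-1},{"offset":[-0.006,0.001,0],"twist":[0,0,0],"claw":-1},{"offset":[-0.006,0.001,0.2],"twist":[0,0,0],"claw":-1},{"offset":[-0.006,0.001,0.4],"twist":[0,0,0],"claw":-1}])

```text
time: 6.3
tcp_pos: [499.4, 43.6, 170.7]
eef_rot: [-0.0, 0.758, 0.653, -0.0]
force: [0.7, -0.5, 0.6]
width: 92.1
grip_force: 0.0
```

```bash
python3 -c "
from tp import *
st()"
```

```text
tcp [499.4  43.6 170.7] yaw 81.51 jig [   1.1 -124.8] t 6.3 F [ 0.7 -0.5  0.6] 92.0672154803796
```

Call:
jog_arm(increments=[{"offset":[-0.05,-0.17,0],"twist":[0,0,-0.09],"claw":-1},{"offset":[-0.1,-0.34,0],"twist":[0,0,-0.18],"claw":-1},{"offset":[-0.15,-0.51,0],"twist":[0,0,-0.27],"claw":-1},{"offset":[-0.2,-0.68,0],"twist":[0,0,-0.36],"claw":-1},{"offset":[-0.26,-0.854,0],"twist":[0,0,-0.45],"claw":-1}])

```text
time: 6.92
tcp_pos: [434.5, -171.4, 170.2]
eef_rot: [0.0, 0.967, 0.256, 0.0]
force: [-0.1, 0.1, 0.3]
width: 91.5
grip_force: 0.0
```

Call:
jog_arm(increments=[{"offset":[0,0,-0.1],"twist":[0,0,-0.09],"claw":-1},{"offset":[0,0,-0.2],"twist":[0,0,-0.18],"claw":-1},{"offset":[0,0,-0.25],"twist":[0,0,-0.25],"claw":-1},{"offset":[0,0,-0.25],"twist":[0,0,-0.25],"claw":-1}])

```text
time: 7.42
tcp_pos: [434.1, -169.6, 106.5]
eef_rot: [-0.001, 1.0, 0.012, -0.001]
force: [-0.3, 0.6, 0.4]
width: 91.8
grip_force: 0.0
```

Run:
```python
from tp import *
st()
for c in("top","scene"):
    im,p=cloud(c); save(im,c+"3"); np.savez(c+"3.npz",im=im,p=p)
    q=p[p[...,2]>-50]; j=J(q)
    m=(q[:,2]>78)&(q[:,2]<93)&(abs(j[:,0])<60)&(abs(j[:,1]+125)<90)
    r=cv2.minAreaRect(q[m,:2].astype(np.float32)); print(c,"carton",m.sum(),np.round(r[0],1),np.round(r[1],1),round(r[2],1),"jig",J(r[0]).round(1),"z",np.median(q[m,2]))
    im_=im[p[...,2]>-50].astype(int)
    red=(im_[:,0]>130)&(im_[:,1]<70)&(im_[:,2]<80)&(abs(q[:,1]+170)<50)&(q[:,0]>500)&(q[:,0]<660)
    if red.sum(): print(" cheek",red.sum(),np.percentile(q[red],[2,50,98],axis=0).round(1).tolist())
    cork=(im_[:,0]-im_[:,2]>45)&(q[:,2]<9)&(q[:,2]>-4)&(abs(q[:,1]+170)<90)&(q[:,0]>340)&(q[:,0]<660)
    if cork.sum(): r=cv2.minAreaRect(q[cork,:2].astype(np.float32)); print(" mat",cork.sum(),np.round(r[0],1),np.round(r[1],1),round(r[2],1),np.percentile(q[cork],[1,99],axis=0).round().tolist())
```

```text
tcp [ 434.1 -169.6  106.5] yaw 1.38 jig [ -32.  -345.3] t 7.425 F [-0.3  0.6  0.4] 91.77191074951567
top carton 599 [500.4  44. ] [118.2  51.5] 80.9 jig [   2.  -124.3] z 84.02129676890354
 cheek 25 [[583.0, -165.6, 13.2], [597.0, -162.4, 31.6], [609.8, -160.0, 38.5]]
 mat 334 [ 577.2 -164. ] [108.3  86.6] 8.8 [[524.0, -199.0, -4.0], [628.0, -125.0, 9.0]]
scene carton 219 [496.8  58. ] [103.9  48.8] 76.2 jig [  -3.6 -110.9] z 83.0875732201755
 cheek 31 [[585.8, -170.1, 12.1], [597.6, -166.6, 29.6], [616.8, -162.2, 36.8]]
 mat 1281 [ 493.9 -160.7] [110.6 269. ] 89.4 [[361.0, -215.0, -4.0], [619.0, -124.0, 8.0]]
```

Call:
jog_arm(increments=[{"offset":[0,0,-0.2],"twist":[0,0,0],"claw":-1},{"offset":[0,0,-0.26],"twist":[0,0,0],"claw":-1},{"offset":[0,0,-0.26],"twist":[0,0,0],"claw":0.8},{"offset":[0,0,-0.26],"twist":[0,0,0],"claw":0.8},{"offset":[0,0,-0.26],"twist":[0,0,0],"claw":0.8}], squeeze=40)

```text
time: 8.15
tcp_pos: [435.8, -170.6, 43.8]
eef_rot: [0.001, 1.0, 0.012, 0.001]
force: [-0.5, -0.9, 0.7]
width: 63.4
grip_force: 0.0
```

Call:
jog_arm(increments=[{"offset":[0,0,0],"twist":[0,0,0],"claw":0.8},{"offset":[0,0,0],"twist":[0,0,0],"claw":0.8},{"offset":[0,0,0],"twist":[0,0,0],"claw":0.8},{"offset":[0,0,0],"twist":[0,0,0],"claw":0.8}])

```text
time: 8.65
tcp_pos: [434.7, -169.9, 42.3]
eef_rot: [-0.0, 1.0, 0.011, -0.0]
force: [0.2, 2.0, 1.3]
width: 23.8
grip_force: 1.5
```

```bash
python3 -c "
from tp import *
st()"
```

```text
tcp [ 434.7 -169.9   42.3] yaw 1.3 jig [ -31.4 -345.5] t 8.65 F [0.2 2.  1.3] 23.810259127714676
```

Call:
jog_arm(increments=[{"offset":[0,0,0],"twist":[0,0,0],"claw":0.8},{"offset":[0,0,0],"twist":[0,0,0],"claw":0.8},{"offset":[0,0,0.04],"twist":[0,0,0],"claw":0.8},{"offset":[0,0,0.2],"twist":[0,0,0],"claw":0.8},{"offset":[0,0,0.42],"twist":[0,0,0],"claw":0.8}])

```text
time: 9.28
tcp_pos: [433.5, -169.2, 147.6]
eef_rot: [-0.001, 1.0, 0.011, -0.001]
force: [1.9, -1.2, -2.1]
width: 19.8
grip_force: 40.0
```

```bash
python3 -c "
from tp import *
st()"
```

```text
tcp [ 433.5 -169.2  147.6] yaw 1.3 jig [ -32.7 -345. ] t 9.275 F [ 1.9 -1.2 -2.1] 19.833104218029053
```

Call:
jog_arm(increments=[{"offset":[0,0.01,0],"twist":[0,0,0.09],"claw":0.8},{"offset":[0,0.02,0],"twist":[0,0,0.18],"claw":0.8},{"offset":[0,0.03,0],"twist":[0,0,0.27],"claw":0.8},{"offset":[-0.01,0.04,0],"twist":[0,0,0.36],"claw":0.8},{"offset":[-0.01,0.045,0],"twist":[0,0,0.45],"claw":0.8}])

```text
time: 9.9
tcp_pos: [432.0, -158.5, 147.7]
eef_rot: [0.0, 0.894, 0.448, -0.0]
force: [-0.1, -1.4, -2.5]
width: 19.9
grip_force: 40.0
```

Call:
jog_arm(increments=[{"offset":[0,0,0],"twist":[0,0,0.09],"claw":0.8},{"offset":[0,0,0],"twist":[0,0,0.18],"claw":0.8},{"offset":[0,0,0],"twist":[0,0,0.25],"claw":0.8},{"offset":[0,0,0],"twist":[0,0,0.25],"claw":0.8}])

```text
time: 10.4
tcp_pos: [432.1, -158.7, 147.6]
eef_rot: [0.0, 0.758, 0.652, -0.0]
force: [-0.0, 0.4, -1.8]
width: 19.9
grip_force: 40.0
```

```bash
python3 -c "
from tp import *
st()
im,p=cloud('scene'); save(cv2.resize(im[120:400,230:450],None,fx=2.1,fy=2.1),'s4'); np.savez('scene4.npz',im=im,p=p)
im,p=cloud('top'); np.savez('top4.npz',im=im,p=p)"
```

```text
tcp [ 432.1 -158.7  147.6] yaw 81.43 jig [ -35.6 -334.8] t 10.4 F [-0.   0.4 -1.8] 19.9463960707214
```

View pics/s4.png

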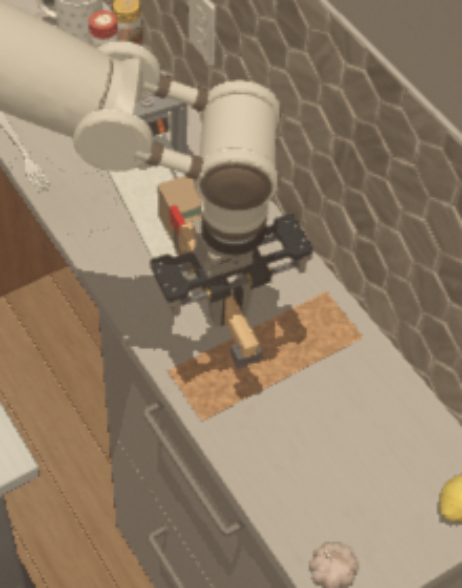

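Run:
```python
from tp import *
for c in("top","scene"):
    f=np.load(c+"4.npz"); p,im=f["p"],f["im"].astype(int); ok=p[...,2]>-50; q=p[ok]; im=im[ok]; j=J(q)
    wood=(j[:,0]>-60)&(j[:,0]<20)&(j[:,1]>-420)&(j[:,1]<-140)&(q[:,2]>115)&(q[:,2]<165)&(im[:,0]-im[:,2]>45)
    for a in range(-420,-140,15):
        m=wood&(j[:,1]>=a)&(j[:,1]<a+15)
        if m.sum()>3: print(c,a,m.sum(),j[m,0].min().round(1),j[m,0].max().round(1),np.percentile(q[m,2],[50,90]).round(1), j[m,1].max().round(1))
```

```text
top -405 20 -45.6 -26.2 [152.8 158.5] -390.7
top -390 7 -44.1 -41.6 [149.8 155.7] -384.0
top -270 6 -37.4 -27.0 [152.5 155. ] -255.6
top -255 38 -44.3 -26.3 [152.1 155.7] -240.8
top -240 39 -44.4 -25.5 [152.2 157.3] -226.1
top -225 36 -45.0 -24.8 [153.3 157.3] -211.4
top -210 92 -44.9 5.4 [149.5 154.7] -195.0
top -195 27 -39.5 -28.7 [136.3 140.4] -180.1
top -180 25 -39.7 -29.4 [136.3 140.3] -165.0
top -165 20 -39.2 -30.2 [135.6 141. ] -153.1
scene -420 14 -44.3 -30.2 [141.6 150.9] -405.2
scene -405 59 -47.9 -26.9 [150.9 155.4] -390.1
scene -390 47 -48.4 -24.7 [152.1 155.8] -375.3
scene -375 46 -47.6 -27.0 [152.1 156.3] -360.1
scene -360 45 -48.0 -25.6 [151.3 156.3] -345.0
scene -345 27 -44.9 -27.9 [151.6 155.1] -330.3
scene -240 14 -46.7 -41.3 [146.5 152.6] -225.6
scene -225 27 -47.7 -33.9 [150.3 155.8] -210.8
scene -210 40 -47.4 -27.9 [148.7 154.6] -196.9
scene -195 10 -44.9 -32.6 [136.2 140.7] -180.0
scene -180 28 -42.5 -31.2 [134.2 140. ] -165.7
scene -165 17 -41.3 -30.9 [132.6 138.1] -150.4
```

Call:
jog_arm(increments=[{"offset":[-0.004,0,-0.15],"twist":[0,0,0],"claw":0.8},{"offset":[-0.004,0,-0.3],"twist":[0,0,0],"claw":0.8},{"offset":[-0.004,0,-0.378],"twist":[0,0,0],"claw":0.8},{"offset":[-0.004,0,-0.378],"twist":[0,0,0],"claw":0.8}])

```text
time: 11.0
tcp_pos: [430.3, -158.1, 51.8]
eef_rot: [-0.001, 0.758, 0.652, -0.0]
force: [-0.6, 0.3, -2.2]
width: 19.9
grip_force: 40.0
```

```bash
python3 -c "
from tp import *
st()"
```

```text
tcp [ 430.3 -158.1   51.8] yaw 81.42 jig [ -37.4 -334.5] t 11.0 F [-0.6  0.3 -2.2] 19.94515022746494
```

Call:
jog_arm(increments=[{"offset":[0.016,-0.002,0.004],"twist":[0,0,0],"claw":0.8},{"offset":[0.028,-0.004,0.004],"twist":[0,0,0],"claw":0.8},{"offset":[0.028,-0.004,0.004],"twist":[0,0,0],"claw":0.8}])

```text
time: 11.38
tcp_pos: [438.9, -160.0, 54.6]
eef_rot: [0.001, 0.757, 0.653, 0.0]
force: [-0.6, -0.6, -2.1]
width: 19.9
grip_force: 40.0
```

```bash
python3 -c "
from tp import *
st()"
```

```text
tcp [ 438.9 -160.    54.6] yaw 81.53 jig [ -28.7 -335.1] t 11.375 F [-0.6 -0.6 -2.1] 19.850095867528267
```

Call:
jog_arm(increments=[{"offset":[0.007,-0.001,0],"twist":[0,0,0],"claw":0.8},{"offset":[0.007,-0.001,0],"twist":[0,0,0],"claw":0.8},{"offset":[0.007,-0.001,0],"twist":[0,0,0],"claw":0.8}])

```text
time: 11.75
tcp_pos: [439.8, -159.8, 53.8]
eef_rot: [-0.0, 0.757, 0.653, -0.0]
force: [-1.7, -1.0, -1.5]
width: 19.8
grip_force: 40.0
```

```bash
python3 -c "
from tp import *
st()"
```

```text
tcp [ 439.8 -159.8   53.8] yaw 81.53 jig [ -27.9 -334.8] t 11.75 F [-1.7 -1.  -1.5] 19.824435799510507
```

Call:
jog_arm(increments=[{"offset":[0.006,0.04,0],"twist":[0,0,0],"claw":0.8},{"offset":[0.012,0.08,0],"twist":[0,0,0],"claw":0.8},{"offset":[0.018,0.12,0],"twist":[0,0,0],"claw":0.8},{"offset":[0.024,0.16,0],"twist":[0,0,0],"claw":0.8},{"offset":[0.03,0.2,0],"twist":[0,0,0],"claw":0.8}])

```text
time: 12.38
tcp_pos: [447.3, -109.0, 53.7]
eef_rot: [-0.0, 0.757, 0.653, -0.0]
force: [-3.2, -1.8, -2.2]
width: 19.6
grip_force: 40.0
```

```bash
cat > chk.py <<'E'
from tp import *
import sys
st()
for c in("top","scene"):
    im,p=cloud(c); np.savez(c+"_l.npz",im=im,p=p)
    q=p[p[...,2]>-50]; j=J(q)
    m=(q[:,2]>78)&(q[:,2]<93)&(j[:,0]>-45)&(j[:,0]<45)&(j[:,1]>-200)&(j[:,1]<190)
    if m.sum()>20: r=cv2.minAreaRect(q[m,:2].astype(np.float32)); print(c,"carton",m.sum(),np.round(r[1],1),round(r[2],1),"jig",J(r[0]).round(1),"y rng",np.percentile(j[m,1],[1,99]).round(),"x",np.percentile(j[m,0],[2,98]).round(1))
E
python3 chk.py
```

```text
tcp [ 447.3 -109.    53.7] yaw 81.54 jig [ -27.9 -283.5] t 12.375 F [-3.2 -1.8 -2.2] 19.609586358730407
top carton 607 [191.1  73.1] 83.7 jig [ 10.3 -49.3] y rng [-144.   13.] x [-22.7  26.6]
scene carton 211 [189.3  44.5] 63.3 jig [  0.9 -53.1] y rng [-144.   24.] x [-25.4  37.3]
```

Call:
jog_arm(increments=[{"offset":[0.006,0.04,0],"twist":[0,0,0],"claw":0.8},{"offset":[0.012,0.08,0],"twist":[0,0,0],"claw":0.8},{"offset":[0.018,0.12,0],"twist":[0,0,0],"claw":0.8},{"offset":[0.024,0.16,0],"twist":[0,0,0],"claw":0.8},{"offset":[0.03,0.2,0],"twist":[0,0,0],"claw":0.8}])

```text
time: 13.1
tcp_pos: [454.8, -59.4, 53.8]
eef_rot: [0.0, 0.757, 0.653, -0.0]
force: [-6.6, -8.5, -1.3]
width: 19.9
grip_force: 40.0
```

```bash
python3 chk.py
```

```text
tcp [454.8 -59.4  53.8] yaw 81.55 jig [ -27.8 -233.3] t 13.1 F [-6.6 -8.5 -1.3] 19.851057587082963
top carton 569 [134.2  71.3] 79.0 jig [  7.2 -26.8] y rng [-94.  17.] x [-22.8  26.2]
scene carton 206 [131.2  40.9] 62.2 jig [-10.4 -33. ] y rng [-96.  23.] x [-25.6  21.9]
```

Call:
jog_arm(increments=[{"offset":[0.005,0.04,0],"twist":[0,0,0],"claw":0.8},{"offset":[0.011,0.08,0],"twist":[0,0,0],"claw":0.8},{"offset":[0.017,0.12,0],"twist":[0,0,0],"claw":0.8},{"offset":[0.022,0.16,0],"twist":[0,0,0],"claw":0.8},{"offset":[0.028,0.2,0],"twist":[0,0,0],"claw":0.8}])

```text
time: 13.82
tcp_pos: [461.9, -9.7, 53.8]
eef_rot: [0.0, 0.757, 0.653, -0.0]
force: [-4.5, -5.5, -2.0]
width: 19.8
grip_force: 40.0
```

```bash
python3 chk.py
```

```text
tcp [461.9  -9.7  53.8] yaw 81.52 jig [ -28.1 -183.1] t 13.825 F [-4.5 -5.5 -2. ] 19.806790176281638
top carton 414 [118.2  51. ] 82.0 jig [ 1.9 13.9] y rng [-44.  73.] x [-22.6  26.2]
scene carton 175 [226.2  41.4] 77.6 jig [-15.9 -82.9] y rng [-196.   28.] x [-41.3   4.7]
```

Call:
jog_arm(increments=[{"offset":[0.006,0.04,0],"twist":[0,0,0],"claw":0.8},{"offset":[0.012,0.08,0],"twist":[0,0,0],"claw":0.8},{"offset":[0.018,0.12,0],"twist":[0,0,0],"claw":0.8},{"offset":[0.024,0.16,0],"twist":[0,0,0],"claw":0.8},{"offset":[0.03,0.2,0],"twist":[0,0,0],"claw":0.8}])

```text
time: 14.55
tcp_pos: [469.2, 39.8, 53.8]
eef_rot: [0.0, 0.757, 0.653, -0.001]
force: [-4.2, -5.3, -0.6]
width: 19.6
grip_force: 40.0
```

Call:
jog_arm(increments=[{"offset":[0.006,0.04,0],"twist":[0,0,0],"claw":0.8},{"offset":[0.012,0.08,0],"twist":[0,0,0],"claw":0.8},{"offset":[0.018,0.12,0],"twist":[0,0,0],"claw":0.8},{"offset":[0.024,0.16,0],"twist":[0,0,0],"claw":0.8}])

```text
time: 15.05
tcp_pos: [475.1, 80.3, 53.7]
eef_rot: [-0.0, 0.758, 0.653, -0.0]
force: [-4.4, -2.6, -1.6]
width: 19.6
grip_force: 40.0
```

```bash
python3 chk.py
```

```text
tcp [475.1  80.3  53.7] yaw 81.5 jig [-28.4 -92.1] t 15.05 F [-4.4 -2.6 -1.6] 19.563685876507762
top carton 576 [146.6  54.8] 78.9 jig [ 0.8 90.3] y rng [ 48. 162.] x [-23.1  26.4]
scene carton 161 [252.8  42. ] 77.2 jig [-14.7  17.5] y rng [-105.  140.] x [-41.1   5.1]
```

Call:
jog_arm(increments=[{"offset":[0.003,0.02,0],"twist":[0,0,0],"claw":0.8},{"offset":[0.006,0.04,0],"twist":[0,0,0],"claw":0.8},{"offset":[0.008,0.052,0],"twist":[0,0,0],"claw":0.8},{"offset":[0.008,0.052,0],"twist":[0,0,0],"claw":0.8}])

```text
time: 15.65
tcp_pos: [477.2, 93.1, 53.7]
eef_rot: [-0.0, 0.757, 0.653, -0.0]
force: [-4.0, -1.1, -1.6]
width: 19.4
grip_force: 40.1
```

```bash
python3 -c "
from tp import *
st()"
```

```text
tcp [477.2  93.1  53.7] yaw 81.51 jig [-28.2 -79.1] t 15.65 F [-4.  -1.1 -1.6] 19.44267711716748
```

Call:
jog_arm(increments=[{"offset":[0.001,0.008,0],"twist":[0,0,0],"claw":0.8},{"offset":[0.001,0.008,0],"twist":[0,0,0],"claw":0.8}])

```text
time: 15.9
tcp_pos: [477.4, 94.9, 53.7]
eef_rot: [-0.0, 0.757, 0.653, -0.0]
force: [-4.2, -1.5, -1.2]
width: 20.0
grip_force: 40.1
```

```bash
python3 chk.py
```

```text
tcp [477.4  94.9  53.7] yaw 81.51 jig [-28.3 -77.3] t 15.9 F [-4.2 -1.5 -1.2] 19.97174418156731
top carton 604 [161.2  54.5] 78.9 jig [ 0.6 97.6] y rng [ 46. 177.] x [-23.   26.2]
scene carton 172 [255.6  42. ] 76.9 jig [-14.   35.2] y rng [-90. 156.] x [-42.4   4.7]
```

Leading edge at about 177–178 and no stop force yet; I keep nudging until the stop is felt.

Call:
jog_arm(increments=[{"offset":[0.001,0.008,0],"twist":[0,0,0],"claw":0.8},{"offset":[0.002,0.014,0],"twist":[0,0,0],"claw":0.8},{"offset":[0.002,0.014,0],"twist":[0,0,0],"claw":0.8}])

```text
time: 16.38
tcp_pos: [477.6, 96.6, 53.8]
eef_rot: [0.001, 0.757, 0.653, -0.002]
force: [-8.4, -10.9, 1.7]
width: 19.4
grip_force: 40.0
```

```bash
python3 chk.py
```

```text
tcp [477.6  96.6  53.8] yaw 81.56 jig [-28.3 -75.6] t 16.375 F [ -8.4 -10.9   1.7] 19.41295022237285
top carton 601 [157.8  55.3] 79.7 jig [ 0.8 99.6] y rng [ 63. 178.] x [-23.2  25.8]
scene carton 177 [254.6  42. ] 77.2 jig [-14.3  37. ] y rng [-89. 158.] x [-40.1   4.3]
```

Call:
jog_arm(increments=[{"offset":[-0.008,-0.008,0],"twist":[0,0,0],"claw":0.8},{"offset":[-0.024,-0.012,0],"twist":[0,0,0],"claw":0.8},{"offset":[-0.04,-0.02,0],"twist":[0,0,0],"claw":0.8},{"offset":[-0.05,-0.08,0],"twist":[0,0,0],"claw":0.8},{"offset":[-0.07,-0.2,0],"twist":[0,0,0],"claw":0.8}])

```text
time: 17.1
tcp_pos: [461.0, 47.9, 54.1]
eef_rot: [0.0, 0.757, 0.653, 0.0]
force: [0.1, -0.5, -2.2]
width: 19.9
grip_force: 40.0
```

```bash
python3 chk.py
python3 - <<'E'
from tp import *
im=np.load('top_l.npz')['im']; save(cv2.resize(im[190:300,190:400],None,fx=3.5,fy=3.5),'t5')
E
```

```text
tcp [461.   47.9  54.1] yaw 81.6 jig [ -37.6 -126.2] t 17.1 F [ 0.1 -0.5 -2.2] 19.87271336474129
top carton 597 [162.1  54.1] 78.8 jig [ 0.8 98. ] y rng [ 41. 177.] x [-23.4  26. ]
scene carton 79 [286.6  32.3] 77.5 jig [-18.7   1.5] y rng [-142.  143.] x [-30.8   6.2]
```

View pics/t5.png

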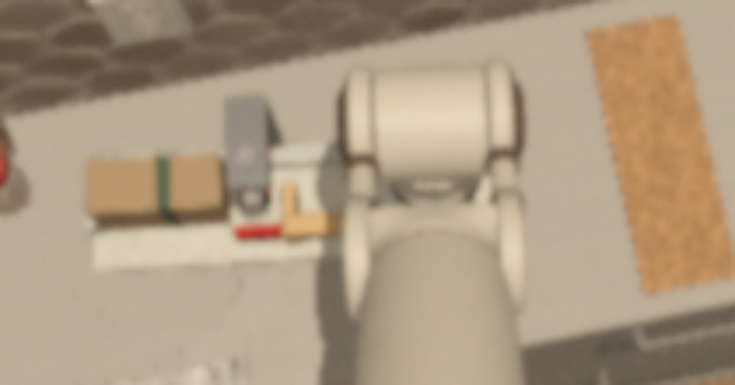

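Call:
jog_arm(increments=[{"offset":[-0.016,-0.11,0],"twist":[0,0,0],"claw":0.8},{"offset":[-0.034,-0.23,0],"twist":[0,0,0],"claw":0.8},{"offset":[-0.05,-0.35,0],"twist":[0,0,0],"claw":0.8},{"offset":[-0.065,-0.45,0.1],"twist":[0,0,0],"claw":0.8},{"offset":[-0.08,-0.55,0.3],"twist":[0,0,0],"claw":0.8}])

```text
time: 17.82
tcp_pos: [438.9, -89.1, 127.9]
eef_rot: [-0.002, 0.758, 0.653, -0.001]
force: [0.6, 0.3, -2.1]
width: 19.7
grip_force: 40.0
```

Run:
```python
from tp import *
st()
f=np.load('top_l.npz'); p,im=f["p"],f["im"].astype(int)
ok=(im[...,0]-im[...,2]>55)&(p[...,0]>300)&(p[...,0]<660)&(p[...,1]>-260)&(p[...,1]<-80)&(p[...,2]<12)&(p[...,2]>-8)
q=p[ok]; r=cv2.minAreaRect(q[:,:2].astype(np.float32)); print("mat",len(q),r)
q[:,2]=0
l=cv2.fitLine(q[:,:2].astype(np.float32),cv2.DIST_L2,0,.01,.01).ravel(); print(l,np.degrees(np.arctan2(l[1],l[0])), np.percentile(q,[1,99],axis=0).round())
```

```text
tcp [438.9 -89.1 127.9] yaw 81.48 jig [ -39.2 -265. ] t 17.825 F [ 0.6  0.3 -2.1] 19.741843721841587
mat 2137 ((492.1002197265625, -171.20993041992188), (93.04148864746094, 262.9046936035156), 89.68275451660156)
[ 9.9991250e-01 -1.3229800e-02  4.8875699e+02 -1.7075975e+02] -0.75803375 [[ 363. -216.    0.]
 [ 619. -126.    0.]]
```

Call:
jog_arm(increments=[{"offset":[0.01,-0.08,0],"twist":[0,0,-0.09],"claw":0.8},{"offset":[0.02,-0.16,0],"twist":[0,0,-0.18],"claw":0.8},{"offset":[0.03,-0.24,0],"twist":[0,0,-0.27],"claw":0.8},{"offset":[0.044,-0.325,0],"twist":[0,0,-0.36],"claw":0.8},{"offset":[0.044,-0.325,0],"twist":[0,0,-0.45],"claw":0.8}])

```text
time: 18.45
tcp_pos: [452.1, -171.7, 129.1]
eef_rot: [0.0, 0.967, 0.255, 0.0]
force: [-0.1, 0.5, -1.5]
width: 19.6
grip_force: 40.0
```

Call:
jog_arm(increments=[{"offset":[0,0,-0.08],"twist":[0,0,-0.09],"claw":0.8},{"offset":[0,0,-0.16],"twist":[0,0,-0.18],"claw":0.8},{"offset":[0,0,-0.24],"twist":[0,0,-0.256],"claw":0.8},{"offset":[0,0,-0.3],"twist":[0,0,-0.256],"claw":0.8},{"offset":[0,0,-0.3],"twist":[0,0,-0.256],"claw":0.8}])

```text
time: 19.08
tcp_pos: [450.9, -169.7, 52.8]
eef_rot: [-0.001, 1.0, 0.007, -0.001]
force: [-0.8, 0.4, -1.1]
width: 19.7
grip_force: 40.0
```

```bash
python3 -c "
from tp import *
st()"
```

```text
tcp [ 450.9 -169.7   52.8] yaw 0.75 jig [ -15.4 -342.9] t 19.075 F [-0.8  0.4 -1.1] 19.743736638320502
```

Lower 10.5 mm in small steps, then release.

Call:
jog_arm(increments=[{"offset":[0,0,-0.025],"twist":[0,0,0],"claw":0.8},{"offset":[0,0,-0.042],"twist":[0,0,0],"claw":0.8},{"offset":[0,0,-0.042],"twist":[0,0,0],"claw":0.8},{"offset":[0,0,-0.042],"twist":[0,0,0],"claw":0.8}])

```text
time: 19.58
tcp_pos: [451.9, -170.3, 43.6]
eef_rot: [0.0, 1.0, 0.005, 0.0]
force: [0.3, 0.8, -2.1]
width: 19.8
grip_force: 40.0
```

```bash
python3 -c "
from tp import *
st()"
```

```text
tcp [ 451.9 -170.3   43.6] yaw 0.63 jig [ -14.3 -343.4] t 19.575 F [ 0.3  0.8 -2.1] 19.821254856763694
```

Call:
jog_arm(increments=[{"offset":[0,0,-0.006],"twist":[0,0,0],"claw":0.8},{"offset":[0,0,-0.006],"twist":[0,0,0],"claw":0.8}])

```text
time: 19.82
tcp_pos: [452.1, -170.4, 42.4]
eef_rot: [0.0, 1.0, 0.005, 0.0]
force: [0.2, 0.3, 3.2]
width: 19.6
grip_force: 40.0
```

Call:
jog_arm(increments=[{"offset":[0,0,0],"twist":[0,0,0],"claw":-0.2},{"offset":[0,0,0],"twist":[0,0,0],"claw":-0.2},{"offset":[0,0,0],"twist":[0,0,0],"claw":-0.2},{"offset":[0,0,0.1],"twist":[0,0,0],"claw":-0.2},{"offset":[0,0,0.3],"twist":[0,0,0],"claw":-0.2}])

```text
time: 20.45
tcp_pos: [450.0, -169.1, 115.7]
eef_rot: [-0.002, 1.0, 0.005, -0.002]
force: [1.0, -0.4, -0.2]
width: 55.3
grip_force: 0.0
```

Call:
jog_arm(increments=[{"offset":[-0.1,-0.2,0.2],"twist":[0,0,0],"claw":-0.2},{"offset":[-0.2,-0.4,0.3],"twist":[0,0,0],"claw":-0.2},{"offset":[-0.2,-0.6,0.3],"twist":[0,0,0],"claw":-0.2},{"offset":[-0.2,-0.6,0.3],"twist":[0,0,0],"claw":-0.2}])

```text
time: 20.95
tcp_pos: [401.2, -323.8, 192.8]
eef_rot: [0.001, 1.0, 0.003, 0.001]
force: [0.5, 0.6, -0.2]
width: 55.1
grip_force: 0.0
```

```bash
python3 chk.py
python3 - <<'E'
from tp import *
f=np.load('top_l.npz'); im=f['im']; p=f['p']; q=p[p[...,2]>-50]; j=J(q)
save(cv2.resize(im[180:300,190:420],None,fx=3.4,fy=3.4),'t6')
m=(q[:,2]>78)&(q[:,2]<93)&(abs(j[:,0])<35)&(j[:,1]>48)&(j[:,1]<200); r=cv2.minAreaRect(q[m,:2].astype(np.float32)); print("carton",r,J(r[0]))
for c in("top","scene"):
    p=np.load(c+'_l.npz')['p'].reshape(-1,3)
    s=p[(p[:,2]>38)&(p[:,2]<58)&(abs(p[:,1]+170)<16)&(p[:,0]>340)&(p[:,0]<640)]
    if len(s)>20:
        l=cv2.fitLine(s[:,:2].astype(np.float32),cv2.DIST_HUBER,0,.01,.01).ravel(); print(c,"stick",np.degrees(np.arctan2(l[1],l[0])),l[2:],s[:,0].min(),s[:,0].max(),np.median(s[:,2]), np.polyfit(s[:,0],s[:,2],1))
E
```

```text
tcp [ 401.2 -323.8  192.8] yaw 0.36 jig [ -41.7 -502.7] t 20.95 F [ 0.5  0.6 -0.2] 55.128319300431905
top carton 601 [160.7  75.3] 79.3 jig [10.4 97.9] y rng [ 45. 178.] x [-23.1  26.1]
scene carton 66 [68.8 29.2] 82.0 jig [  9.5 151.9] y rng [120. 184.] x [-4.6 23.7]
carton ((536.6400146484375, 285.94757080078125), (117.06817626953125, 51.96806716918945), 82.22596740722656) [  2.0700807  120.37577214]
top stick 0.30016795 [ 487.02173 -171.2467 ] 382.70479024807355 611.5242817281763 47.69830986269528 [-7.34718830e-03  5.11624541e+01]
scene stick -2.8976781 [ 422.63937 -174.58075] 380.1632280377878 588.8839476356711 46.84208276503409 [-1.02604034e-02  5.12067599e+01]
```

View pics/t6.png

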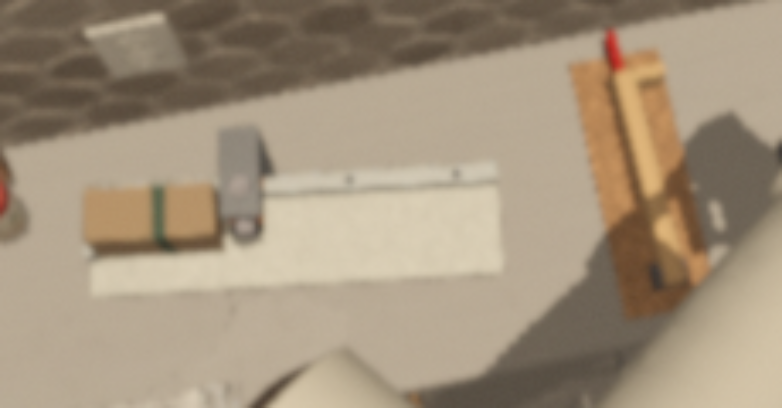

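```bash
python3 -c "
from workcell import ctrl
print(ctrl.hand_in())"
```

```text
the job is handed in; nothing more can be done
None
```

The job is handed in after 21 s of robot time: the last camera check showed the carton against the fence and end stop, and the push stick flat and lengthwise on its mat. `ctrl.hand_in()` returned no verdict.

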